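# Unlock the meter's access panel

## Task

Take the yellow-handled slotted screwdriver out of the tool stand and with it turn the brass fastener of the meter with the orange panel a quarter turn anticlockwise (seen from above), so that its red tongue no longer holds the panel down. Then put the screwdriver back upright in the hole it came from, resting on its collar, and leave it there. Do not turn the fastener of the meter with the dark grey panel.

Things in the scene. Friction and masses are not known exactly. Their poses are not given: they have to be found in the camera images.
- driver_grip (a point): Centre of the upright slotted screwdriver's yellow handle: 70 high, flats 26 apart on its y sides, 34 along x. z up; x along blade width. Tip 104 below: blade 20 wide, 4 thick, shank 10. Black collar, 54 wide, underside 40 below, rests on grey stand: top 72 up, two 40 wide through holes 80 apart (red nut driver, top 147 up, in the other: bystander). Moves with the tool. 0.13 kg. All mm.
- cam_slot (a point): Mouth centre of the slot in the brass fastener of the orange-panel meter, on its axis at the head's top, 83 mm above the table. Head 36 mm wide, floats sideways up to 6 mm on soft springs (1.5 N). Slot right across it along x (turns with it), V-shaped: 18 mm wide at the mouth, 7 at the bottom, 12 mm down. z up. Red tongue along x, reaching 28 mm. Housing fixed, 150 x 120 mm, top 62 mm up.
- cam (a joint): Turn of that fastener, rad: 0 locked (tongue over the panel), growing anticlockwise seen from above; full quarter turn 1.57, stops at -0.3 and 1.6, tongue clear of the panel from 1.1. Starts at 0 to 0.12. Friction 0.05 N m, no spring: stays where left. The blade has about 9 degrees of play either way at the slot's bottom, more higher up: turn a little past the quarter.
- spare_cam (a joint): Turn of the same kind of fastener on the other meter, the bystander with a dark grey panel, rad; starts at 0 to 0.12 and must be left alone.
Mind the look-alikes: they are no part of the job. What is shaped like the part that bears driver_grip but green is not meant.

How it is judged:
By the outcome, as a careful person would: the job done as asked, in the order asked, and still so for the second after the job is handed in, with the robot touching nothing.
It also fails if it takes over 54 s, if anything falls off the work surface, if the arm or the gripper's body presses on something with over 40 N, if the wrist force passes 120 N, or if a joint passes its speed limit or range.

## Robot

A 6-joint arm with a two-finger parallel gripper is mounted at the origin on the work surface. World frame = base frame: x ahead of the robot, y to its left, z up, the work surface at z = 0. Lengths are in m, angles in rad, forces in N, time in s.
With the tool pointing down it reaches from about 0.3 to 0.775 m from the base axis. Payload 14.6 kg.
Tool frame: the origin (TCP) lies midway between the tips of the shut fingers; the grasp point (between the pads) lies 19 mm behind it (ctrl.grip_depth is the z of the grasp point in the tool frame, in m); z points along the fingers, y is the line along which they close (so a half turn about z gives the same grasp; the last joint's range is limited). The gripper opens to 94 mm and grips with 3 to 60 N. Pads are 16 mm wide; open, the fingers measure 119 mm over their backs; the gripper's body (75 mm by 177 mm) begins 78 mm behind the grasp point.
Start: joints at [-1.279, 0.3, 1.521, -0, 1.321, -0.067], TCP at [0.193, -0.515, 0.205] pointing down, gripper open.
Joint ranges: [-3.03, 3.03], [-0.79, 2.21], [0.23, 2.52], [-1.04, 4.18], [0, 3.07], [-2.55, 2.55]. Speed limits (rad/s): [2.22, 2.22, 2.57, 3.14, 3.14, 3.14].

## Interface

Orientations are given as [roll, pitch, yaw] about the fixed x, y, z axes, in that order (R = Rz(yaw) Ry(pitch) Rx(roll)).
In Python, from station import ctrl gives the robot as it stands. The module is installed in compiled form; this text tells all that it offers.
- The arm moves only by the tool carry_out, never from a script. Its argument "commands" is a list of rows, each a list of 3 entries, a list of its own where there are three numbers: the closure, from 0 (fully open) to 1 (shut), then the shift along the tool's x, y, z in mm, then the turn, a rotation vector about the tool's x, y, z in rad. In form: [[gripper, [tx, ty, tz], [wx, wy, wz]], ...]. A call has 1 to 10 rows; each row shifts and turns the commanded pose from where the row before left it, along the tool's axes as they then stand; what a row does not reach is not made up. A row lasts 1/8 s, in which the tool goes at most 62.5 mm and 10.7 degrees, less where a joint would pass 70% of its speed; a pose out of reach is approached as far as the arm can. A call with a gripper value outside its range is refused whole. The fingers move at their own pace and stop on an object; "squeeze" is the grip in N (left out, the last holds). Time passes only in rows, so rows that do not move let the fingers close. It gives the time, the measured TCP pose, the force, the opening and the grip force at its end, in the units of the state.
- ctrl.get_obs(): the state, without advancing time (a new reading comes with each control period).
- ctrl.camera(name): name is "side" or "top"; returns a dict with "img" (384x512x3 uint8, blue, green, red), "camera_matrix" (3x3 intrinsics, pixels), "k1" (the pictures are not rectified: a ray, as slopes to the right and down, at radius r is drawn at 1 + k1 r^2 times it, then the intrinsics apply), "rvec" (rotation vector, rad) and "tvec" (3), from world to camera coordinates, as OpenCV has them. Camera axes: x right, y down, z forward; pixel columns grow to the right and rows downward; lengths in m; the calibration is good to about 2 mm. A picture is of the moment at which its call begins. There is no depth.
- ctrl.hand_in(): hands the job in; it is judged then, once.
Trained networks look in the newest picture that a camera, given by its name, has taken for a name from the list of things; names that differ only in an ending like _2 or _b are one class to them, and where a whole thing is asked for, a point or a joint stands for the part that bears it (a point fixed in the world has none). Each returns a list of dicts, best first, with "score" (0 to 1); they miss things now and then, are a little off and sometimes report something else, mostly with a low value. They report only what shows in the picture. A call takes as long as a camera call. They do not tell look-alikes from the thing itself.
- ctrl.outline_of(thing, camera): "region" (384x512 bool, what is visible of it).
- ctrl.place_of(thing, camera): "at" ([x, y, z] in m, in world coordinates, good to about 4 mm: a listed point, or the origin of a listed thing).
The state is a dict: "time_s": time; "qpos": joint angles; "joint_vel": joint speeds; "tau": joint torques, N m; "ee_pos": TCP position; "eef_rot": TCP orientation; "force": force on the tool from outside, world axes, zero at the start; "moment": the same for the moment, N m; "grip_width": finger opening in m; "grip_force": force on a finger pad.
Only numpy, scipy, OpenCV 4.12 (cv2) and the standard library are available. Lean on these libraries where they do the work, as an engineer would, in place of code of your own. Each camera call takes 0.05 s, during which the arm holds its last target. There are 200 camera calls.

## Working session

There is one attempt and no reset: what is moved stays moved. The work goes in short steps, Python scripts to look and compute and a tool call to move; the robot and the scene stay as the last step left them, time stands still between calls to the robot, and variables do not carry over. Pictures are saved under pics/ and viewed, at most 11 in all, crops included, and the job is handed in when it is done.

Besides the shell and the picture viewer there is one more tool, called after "Call:" as name(argument=value, ...), one argument or row to a line, values as JSON. carry_out: Moves the arm, as the interface text tells. Its arguments: {"type":"object","properties":{"commands":{"type":"array","items":{"type":"array"}},"squeeze":{"type":"number"}},"required":["commands"]}

```bash
mkdir -p pics; cat > h.py <<'E'
import numpy as np, cv2
from station import ctrl
def cam(n):
    c=ctrl.camera(n); return c
def proj(c,P):
    R=cv2.Rodrigues(np.array(c["rvec"],float))[0]; p=R@np.array(P,float)+np.array(c["tvec"],float).ravel()
    s=p[:2]/p[2]; s=s*(1+c["k1"]*(s@s)); K=np.array(c["camera_matrix"]); return np.array([K[0,0]*s[0]+K[0,2],K[1,1]*s[1]+K[1,2]])
def ray(c,uv):
    K=np.array(c["camera_matrix"]); d=np.array([(uv[0]-K[0,2])/K[0,0],(uv[1]-K[1,2])/K[1,1]]); s=d.copy()
    for _ in range(20): s=d/(1+c["k1"]*(s@s))
    R=cv2.Rodrigues(np.array(c["rvec"],float))[0]; o=-R.T@np.array(c["tvec"],float).ravel()
    v=R.T@np.array([s[0],s[1],1]); return o,v/np.linalg.norm(v)
def tri(c1,u1,c2,u2):
    o1,a=ray(c1,u1);o2,b=ray(c2,u2)
    t=np.linalg.lstsq(np.c_[a,-b],o2-o1,rcond=None)[0]; p,q=o1+t[0]*a,o2+t[1]*b
    return (p+q)/2,np.linalg.norm(p-q)
def atz(c,u,z):
    o,v=ray(c,u); return o+v*(z-o[2])/v[2]
E
cat > a.py <<'E'
from h import *
for n in("top","side"):
    c=cam(n); cv2.imwrite(f"pics/{n}0.png",c["img"]); o,_=ray(c,(256,192)); print(n,o,np.array(c["camera_matrix"])[0,0],c["k1"])
    for t in("driver_grip","cam_slot","spare_cam"):
        for d in ctrl.place_of(t,n)[:4]: print(t,round(d["score"],2),np.round(d["at"],4),proj(c,d["at"]).round(1))
o=ctrl.get_obs();print(o["time_s"],o["ee_pos"],o["eef_rot"],o["grip_width"],ctrl.grip_depth)
E
python3 a.py
```

```text
top [ 0.39915165 -0.03013936  0.94189192] 379.4503578542474 0.012327895787782608
driver_grip 0.74 [ 0.5185 -0.2777  0.1092] [373.6 173.8]
driver_grip 0.73 [ 0.4114 -0.2725  0.1041] [373.2 222.8]
cam_slot 0.6 [0.4776 0.021  0.0833] [239.  196.8]Traceback (most recent call last):
  File "a.py", line 5, in <module>
    for d in ctrl.place_of(t,n)[:4]: print(t,round(d["score"],2),np.round(d["at"],4),proj(c,d["at"]).round(1))
             ~~~~~~~~~~~~~^^^^^
ValueError: it knows: cam_slot, driver_grip
```

```bash
sed -i 's/,"spare_cam")/)/' a.py; python3 a.py
```

```text
top [ 0.39915165 -0.03013936  0.94189192] 379.4503578542474 0.012327895787782608
driver_grip 0.98 [ 0.5151 -0.2774  0.1096] [373.6 175.4]
driver_grip 0.57 [ 0.4094 -0.2749  0.106 ] [374.6 223.7]
cam_slot 0.8 [0.4755 0.0193 0.0845] [239.7 197.7]
side [ 0.45577118 -0.5792588   0.72292945] 376.5699531503294 0.004297057209554438
driver_grip 0.6 [ 0.5132 -0.2823  0.1091] [288.2 288.2]
driver_grip 0.56 [ 0.4114 -0.2695  0.1074] [230.5 281.9]
cam_slot 0.6 [0.4786 0.023  0.0841] [265.8 171.1]
0.45 [ 0.19315032 -0.51492869  0.20538794] [-3.14146656e+00 -2.56521388e-05  3.58848442e-01] 0.09430187358011007 -0.0188
```

View pics/top0.png

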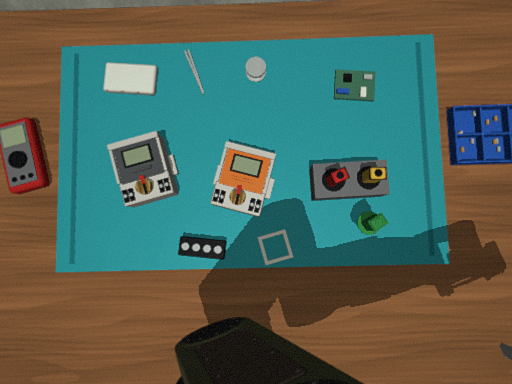

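View pics/side0.png

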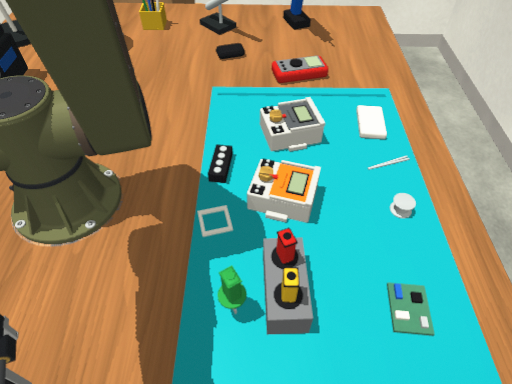

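Candidates, in top-view pixels: yellow (374,173) in the stand, red nut driver (336,177) in the other hole, and the green look-alike (372,223) lying outside the stand. For the meters, orange is at (239,197) and grey at (144,186). I choose yellow and orange, and check both in one close crop.

```bash
cat > b.py <<'E'
from h import *
T=cam("top");S=cam("side")
def crop(c,x,y,w,h): return cv2.resize(c["img"][y:y+h,x:x+w],(400,300),interpolation=cv2.INTER_CUBIC)
im=np.vstack([np.hstack([crop(T,320,140,80,60),crop(T,203,163,80,60)]),np.hstack([crop(S,240,240,104,78),crop(S,240,145,80,60)])])
cv2.imwrite("pics/crop1.png",im)
# yellow masks
for n,c in(("T",T),("S",S)):
    hsv=cv2.cvtColor(c["img"],cv2.COLOR_BGR2HSV)
    x0,y0,x1,y1=(350,155,395,195) if n=="T" else (270,255,310,310)
    m=np.zeros(hsv.shape[:2],np.uint8); m[y0:y1,x0:x1]=cv2.inRange(hsv,(18,120,60),(35,255,255))[y0:y1,x0:x1]
    top=np.zeros_like(m); top[y0:y1,x0:x1]=cv2.inRange(hsv,(18,120,200),(35,255,255))[y0:y1,x0:x1]
    for k in(m,top):
        p=np.argwhere(k)[:,::-1].astype(np.float32); print(n,len(p),p.mean(0),cv2.minAreaRect(p), p.min(0),p.max(0))
E
python3 b.py
```

```text
T 265 [373.6302  174.70943] ((374.0, 174.5), (15.0, 22.0), 90.0) [363. 167.] [385. 182.]
T 50 [377.42 173.84] ((378.0, 173.0), (8.0, 12.0), 90.0) [372. 169.] [384. 177.]
S 491 [289.32587 285.74338] ((289.5, 285.0), (34.0, 17.0), 90.0) [281. 268.] [298. 302.]
S 166 [290.21686 276.46387] ((290.5, 276.0), (16.0, 13.0), 90.0) [284. 268.] [297. 284.]
```

View pics/crop1.png

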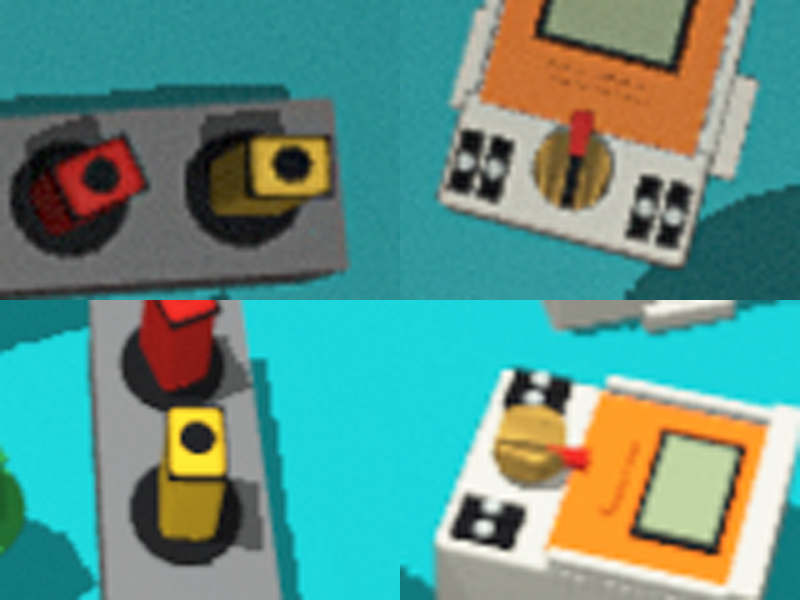

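Crop shows the yellow handle in the stand, top face (248–331,136–199), long side along world y. In the orange meter the head is at (572,165), its tongue and slot pointing about +x, slightly to −y. The choice is confirmed. Next I fit poses from both views.

```bash
cat > fit.py <<'E'
from h import *
from scipy.optimize import minimize
def yellow(c,lo=(18,120,50)):
    m=cv2.inRange(cv2.cvtColor(c["img"],cv2.COLOR_BGR2HSV),lo,(35,255,255)); return m
def blob(m,near):
    n,l,s,ce=cv2.connectedComponentsWithStats(cv2.morphologyEx(m,cv2.MORPH_CLOSE,np.ones((3,3),np.uint8)))
    i=1+np.argmin(np.linalg.norm(ce[1:]-near,axis=1)+100*(s[1:,4]<60)); out=np.zeros_like(m)
    p=np.argwhere(l==i)[:,::-1].astype(np.int32); cv2.fillConvexPoly(out,cv2.convexHull(p),255); return out
def box(x,y,z,w):
    a,b=np.cos(w),np.sin(w); return [(x+a*i*.017-b*j*.013,y+b*i*.017+a*j*.013,z+k*.035) for i in(1,-1) for j in(1,-1) for k in(1,-1)]
def fit_driver(cs,x0):
    ms=[blob(yellow(c),proj(c,x0[:3])).astype(float)/255 for c in cs]
    def cost(v):
        e=0
        for c,m in zip(cs,ms):
            pts=np.array([proj(c,P) for P in box(v[0],v[1],v[2],v[3])]); u0=pts.mean(0).astype(int)-40
            big=np.zeros((640,640),np.uint8); q=((pts-u0+.5)*8-.5)
            cv2.fillConvexPoly(big,cv2.convexHull(np.round(q).astype(np.int32)),255)
            r=cv2.resize(big,(80,80),interpolation=cv2.INTER_AREA)/255.
            sub=np.zeros((80,80)); y,x=u0[1],u0[0]; sub=m[y:y+80,x:x+80]
            e+=np.abs(r-sub).sum()
        return e
    best=min((minimize(cost,list(x0[:3])+[w],method="Nelder-Mead",options=dict(initial_simplex=np.array(list(x0[:3])+[w])+np.vstack([np.zeros(4),np.diag([.005,.005,.005,.1])]),maxiter=250)) for w in (x0[3]-.12,x0[3],x0[3]+.12)),key=lambda r:r.fun)
    return best.x,best.fun
E
cat > c.py <<'E'
from fit import *
T=cam("top");S=cam("side")
print("both",fit_driver([T,S],[.515,-.278,.11,1.57]))
# collar centre from black? red tongue and head
def ct(u,v): return ((u-400+.5)/5-.5+203,(v+.5)/5-.5+163)
print("head T",atz(T,ct(572,165),.083)); a,b=atz(T,ct(568,205),.083),atz(T,ct(580,115),.083); print("slot yaw",np.degrees(np.arctan2(*(b-a)[1::-1])))
def cs(u,v): return ((u-400+.5)/5-.5+240,(v-300+.5)/5-.5+145)
print("head S",atz(S,cs(531,437),.083), tri(T,ct(572,165),S,cs(531,440)))
a,b=atz(T,ct(440,200),.062),atz(T,ct(685,265),.062); d=a-b; print("meter yaw",np.degrees(np.arctan2(d[1],d[0]))-90)
hs=[]
for n,c in(("T",T),("S",S)):
    hsv=cv2.cvtColor(c["img"],cv2.COLOR_BGR2HSV); m=cv2.inRange(hsv,(12,60,60),(32,255,255)); q=proj(c,(.476,.02,.083)).astype(int)
    r=cv2.inRange(hsv,(0,150,100),(6,255,255)); w=np.zeros_like(m); w[q[1]-16:q[1]+16,q[0]-16:q[0]+16]=1; p=np.argwhere(r*w)[:,::-1]; 
    print(n,"tongue",len(p),p.mean(0),atz(c,p.mean(0),.08))
    for d in ctrl.outline_of("cam_slot",{"T":"top","S":"side"}[n])[:2]:
        p=np.argwhere(d["region"])[:,::-1]; 
        if len(p): print(n,"outline",d["score"],len(p),p.mean(0),p.min(0),p.max(0))
o=[0,0]
for u,v in((333,98),(345,270),(0,118),(0,292)): print("stand",atz(T,((u+.5)/5-.5+320,(v+.5)/5-.5+140),.072))
E
python3 c.py
```

```text
both (array([ 0.51552421, -0.27628057,  0.10730892,  1.56991759]), np.float64(76.17254901960784))
head T [0.48052447 0.02541413 0.083     ]
slot yaw -8.653967713556389
head S [0.47855127 0.02115194 0.083     ] (array([0.47996261, 0.02576322, 0.07623191]), np.float64(0.0024009385867679225))
meter yaw -16.222787217234966
T tongue 35 [238.71428571 188.82857143] [0.49626663 0.0213911  0.08      ]
T outline 0.61 219 [237.07762557 196.03196347] [230 186] [244 204]
S tongue 17 [274.58823529 176.35294118] [0.49883898 0.01031481 0.08      ]
S outline 0.52 207 [267.50724638 173.38647343] [260 166] [277 180]
S outline 0.26 870 [288.9816092  289.12873563] [274 267] [302 308]
stand [ 0.55706969 -0.31933102  0.072     ]
stand [ 0.47744395 -0.32022966  0.072     ]
stand [ 0.55197823 -0.1664561   0.072     ]
stand [ 0.47127956 -0.16323039  0.072     ]
```

Call:
carry_out(
  commands=[
    [0, [38.6, -11, 0], [0, 0, 0]],
    [0, [38.6, -11, 0], [0, 0, 0]],
    [0, [38.6, -11, 0], [0, 0, 0]],
    [0, [38.6, -11, 0], [0, 0, 0]],
    [0, [38.6, -11, 0], [0, 0, 0]],
    [0, [38.6, -11, 0], [0, 0, 0]],
    [0, [38.6, -11, 0], [0, 0, 0]],
    [0, [38.6, -11, 0], [0, 0, 0]],
    [0, [38.6, -11, 0], [0, 0, 0]],
    [0, [38.6, -11, 0], [0, 0, 0]],
  ],
)

```text
time_s: 2.0
ee_pos: [0.5169, -0.2755, 0.2055]
eef_rot: [3.141, -0.0, 0.359]
force: [-0.1, -0.5, 0.6]
grip_width: 0.094
grip_force: 0.0
```

Call:
carry_out(
  commands=[
    [0, [0, 0, 0], [0, 0, -0.173]],
    [0, [0, 0, 0], [0, 0, -0.173]],
    [0, [0, 0, 0], [0, 0, -0.173]],
    [0, [0, 0, 0], [0, 0, -0.173]],
    [0, [0, 0, 0], [0, 0, -0.173]],
    [0, [0, 0, 0], [0, 0, -0.173]],
    [0, [0, 0, 0], [0, 0, -0.174]],
    [0, [0, 0, 0], [0, 0, 0]],
  ],
  squeeze=40,
)

```text
time_s: 3.0
ee_pos: [0.5159, -0.2764, 0.2054]
eef_rot: [-3.142, -0.0, 1.57]
force: [-0.0, 0.4, -0.4]
grip_width: 0.0938
grip_force: 0.0
```

Call:
carry_out(
  commands=[
    [0, [0, 0, 36], [0, 0, 0]],
    [0, [0, 0, 36], [0, 0, 0]],
    [0, [0, 0, 35], [0, 0, 0]],
    [0, [0, 0, 0], [0, 0, 0]],
    [1, [0, 0, 0], [0, 0, 0]],
    [1, [0, 0, 0], [0, 0, 0]],
    [1, [0, 0, 0], [0, 0, 0]],
    [1, [0, 0, 0], [0, 0, 0]],
    [1, [0, 0, 0], [0, 0, 0]],
  ],
  squeeze=40,
)

```text
time_s: 4.12
ee_pos: [0.516, -0.2764, 0.0986]
eef_rot: [3.141, 0.0, 1.571]
force: [-0.7, -0.3, -0.0]
grip_width: 0.0473
grip_force: 0.0
```

Call:
carry_out(
  commands=[
    [1, [0, 0, 0], [0, 0, 0]],
    [1, [0, 0, 0], [0, 0, 0]],
    [1, [0, 0, 0], [0, 0, 0]],
    [1, [0, 0, 0], [0, 0, 0]],
    [1, [0, 0, 0], [0, 0, 0]],
  ],
)

```text
time_s: 4.75
ee_pos: [0.5159, -0.2764, 0.0984]
eef_rot: [-3.141, -0.0, 1.571]
force: [-0.8, -1.2, -0.1]
grip_width: 0.0262
grip_force: 40.0
```

Call:
carry_out(
  commands=[
    [1, [0, 0, -20], [0, 0, 0]],
    [1, [0, 0, -35], [0, 0, 0]],
    [1, [0, 0, -40], [0, 0, 0]],
    [1, [0, 0, -40], [0, 0, 0]],
    [1, [0, 0, -25], [0, 0, 0]],
  ],
)

```text
time_s: 5.38
ee_pos: [0.5161, -0.2765, 0.2604]
eef_rot: [3.14, 0.001, 1.571]
force: [-0.2, 0.2, -1.9]
grip_width: 0.0259
grip_force: 40.0
```

Call:
carry_out(
  commands=[
    [1, [0, 0, 0], [0, 0, 0.172]],
    [1, [0, 0, 0], [0, 0, 0.172]],
    [1, [0, 0, 0], [0, 0, 0.172]],
    [1, [0, 0, 0], [0, 0, 0.172]],
    [1, [0, 0, 0], [0, 0, 0.172]],
    [1, [0, 0, 0], [0, 0, 0.172]],
    [1, [0, 0, 0], [0, 0, 0.172]],
    [1, [0, 0, 0], [0, 0, 0.172]],
    [1, [0, 0, 0], [0, 0, 0.172]],
    [1, [0, 0, 0], [0, 0, 0.172]],
  ],
)

```text
time_s: 6.62
ee_pos: [0.5159, -0.2764, 0.2582]
eef_rot: [-3.141, 0.0, -0.155]
force: [-0.1, -0.0, -1.8]
grip_width: 0.0257
grip_force: 40.0
```

```bash
cat > d.py <<'E'
from h import *
T=cam("top");S=cam("side")
o=ctrl.get_obs();print(o["time_s"],o["ee_pos"],o["eef_rot"],o["grip_width"])
for n in("top","side"):
    for d in ctrl.place_of("cam_slot",n)[:2]: print(n,d["score"],d["at"])
cr=lambda c,P,s:cv2.resize(c["img"][max(0,int(proj(c,P)[1])-s):int(proj(c,P)[1])+s,int(proj(c,P)[0])-s:int(proj(c,P)[0])+s],(400,400),interpolation=cv2.INTER_CUBIC)
cv2.imwrite("pics/d.png",np.hstack([cr(T,(.479,.022,.083),30),cr(S,(.515,-.276,.17),70)]))
print(proj(S,(.515,-.276,.17)))
E
python3 d.py
```

```text
6.725 [ 0.51585567 -0.2763652   0.25821723] [-3.14139302e+00  3.74647481e-04 -1.51477644e-01] 0.025580576593608777
top 0.56 [0.4739, 0.0211, 0.0836]
[291.61322555 267.94734252]
```

View pics/d.png

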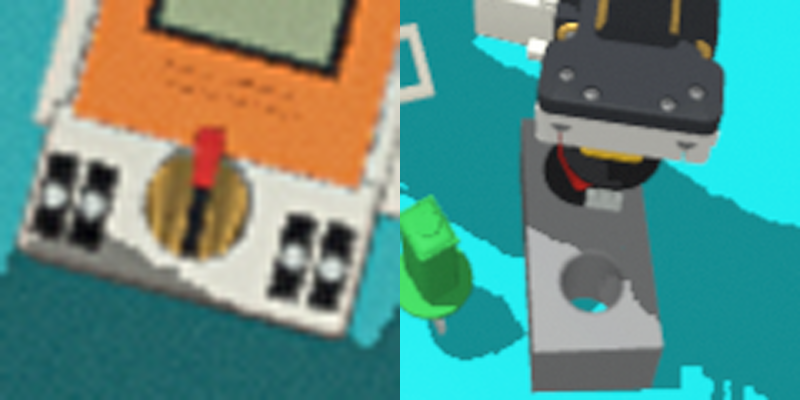

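Slot axis is about −9° and the head is near (0.478,0.022). The driver is held upright and its hole at right is empty. Moving over the slot.

Call:
carry_out(
  commands=[
    [1, [-10.3, -36.2, 0], [0, 0, 0]],
    [1, [-10.3, -36.2, 0], [0, 0, 0]],
    [1, [-10.3, -36.2, 0], [0, 0, 0]],
    [1, [-10.3, -36.2, 0], [0, 0, 0]],
    [1, [-10.3, -36.2, 0], [0, 0, 0]],
    [1, [-10.3, -36.2, 0], [0, 0, 0]],
    [1, [-10.3, -36.2, 0], [0, 0, 0]],
    [1, [-10.3, -36.2, 0], [0, 0, 0]],
    [1, [0, 0, 30], [0, 0, 0]],
    [1, [0, 0, 30], [0, 0, 0]],
  ],
)

```text
time_s: 8.07
ee_pos: [0.4775, 0.0227, 0.1979]
eef_rot: [-3.141, -0.001, -0.144]
force: [-0.0, 0.3, -1.6]
grip_width: 0.0258
grip_force: 40.0
```

```bash
cat > e.py <<'E'
from h import *
import sys
T=cam("top");S=cam("side")
o=ctrl.get_obs();print(o["time_s"],o["ee_pos"],o["eef_rot"],o["grip_width"],o["force"],o["qpos"])
p=np.array(proj(T,(.479,.022,.083))).astype(int)-30+(198.5/6.667-.5)
p2=np.array(proj(T,(.479,.022,.083))).astype(int)-30+np.array([197.5,202.5])/6.667-.5
print("head from crop d",atz(T,p2,.083))
P=(.478,.022,.1); q=proj(S,P).astype(int); q[1]=max(q[1],60)
cv2.imwrite(f"pics/{sys.argv[1]}.png",cv2.resize(S["img"][q[1]-60:q[1]+60,q[0]-70:q[0]+70],(700,600),interpolation=cv2.INTER_CUBIC))
t=np.array(o["ee_pos"])-[0,0,.0904]; print("tip px in crop",(proj(S,t)-q+[70,60])*5)
E
python3 e.py e1
```

```text
8.175 [0.47619702 0.02237244 0.19601559] [ 3.14109351  0.00466772 -0.14576271] 0.026010352053826517 [-0.12914535  0.32290699 -1.52527131] [-2.99277866e-02  1.47484190e-01  1.73013089e+00  4.57477338e-05
  1.26867169e+00  1.68661637e+00]
head from crop d [0.47989237 0.02514443 0.083     ]
tip px in crop [349.95679559 294.11003066]
```

View pics/e1.png

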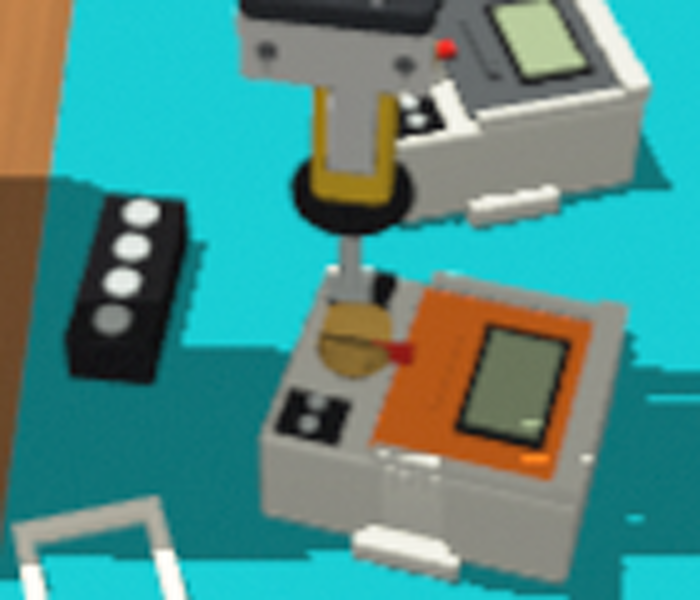

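Call:
carry_out(
  commands=[
    [1, [3, -1.5, 0], [0, 0, 0]],
    [1, [0, 0, 15], [0, 0, 0]],
    [1, [0, 0, 5], [0, 0, 0]],
    [1, [0, 0, 4], [0, 0, 0]],
    [1, [0, 0, 3], [0, 0, 0]],
    [1, [0, 0, 0], [0, 0, 0]],
  ],
)

```text
time_s: 8.93
ee_pos: [0.4807, 0.0232, 0.1714]
eef_rot: [-3.142, 0.0, -0.149]
force: [1.1, -0.6, -1.1]
grip_width: 0.0261
grip_force: 40.0
```

Call:
carry_out(
  commands=[
    [1, [0, 0, 2], [0, 0, 0]],
    [1, [0, 0, 2], [0, 0, 0]],
    [1, [0, 0, 2], [0, 0, 0]],
    [1, [0, 0, 0], [0, 0, 0]],
  ],
)

```text
time_s: 9.43
ee_pos: [0.4806, 0.0232, 0.1653]
eef_rot: [3.142, 0.0, -0.149]
force: [-0.5, -0.7, -2.2]
grip_width: 0.0259
grip_force: 40.0
```

Call:
carry_out(
  commands=[
    [1, [0, 0, 1], [0, 0, 0]],
    [1, [0, 0, 1], [0, 0, 0]],
    [1, [0, 0, 0], [0, 0, 0]],
  ],
)

```text
time_s: 9.8
ee_pos: [0.4806, 0.0232, 0.1634]
eef_rot: [3.142, 0.0, -0.149]
force: [0.4, -0.6, -0.9]
grip_width: 0.0257
grip_force: 40.0
```

```bash
python3 e.py e2
```

```text
9.9 [0.48067562 0.02324513 0.16345543] [-3.14159191e+00 -1.23425794e-05 -1.49187357e-01] 0.025962317113551993 [-1.38806692  1.06983687 -1.1486754 ] [-2.78053959e-02  1.88184853e-01  1.76223990e+00 -8.17620198e-07
  1.19115556e+00  1.69217859e+00]
head from crop d [0.47989237 0.02514443 0.083     ]
tip px in crop [357.96725648 341.25755746]
```

View pics/e2.png

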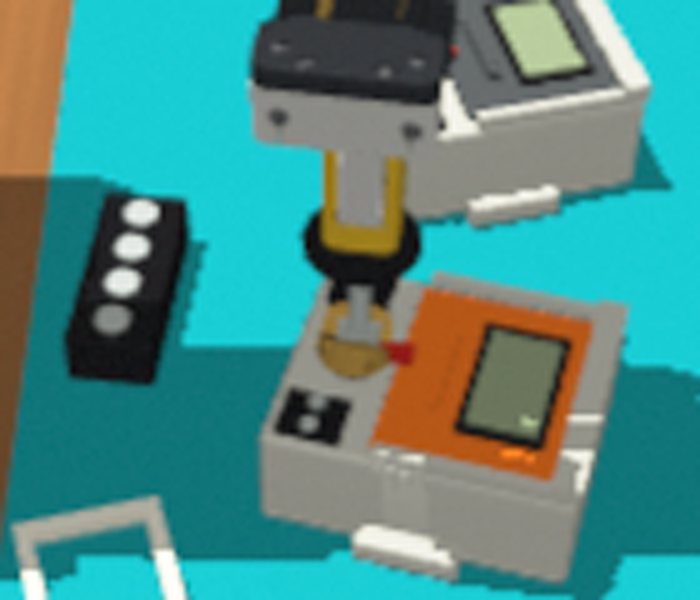

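The blade sits in the slot: the head's front wall hides its lower end at (355,340). Turning now.

Call:
carry_out(
  commands=[
    [1, [0, 0, 0], [0, 0, -0.16]],
    [1, [0, 0, 0], [0, 0, -0.16]],
    [1, [0, 0, 0], [0, 0, -0.16]],
    [1, [0, 0, 0], [0, 0, -0.16]],
    [1, [0, 0, 0], [0, 0, -0.16]],
    [1, [0, 0, 0], [0, 0, -0.16]],
    [1, [0, 0, 0], [0, 0, -0.16]],
    [1, [0, 0, 0], [0, 0, -0.16]],
    [1, [0, 0, 0], [0, 0, -0.16]],
    [1, [0, 0, 0], [0, 0, -0.16]],
  ],
)

```text
time_s: 11.15
ee_pos: [0.4806, 0.0234, 0.1635]
eef_rot: [-3.142, -0.0, 1.456]
force: [-0.7, 0.5, -0.6]
grip_width: 0.0259
grip_force: 40.0
```

```bash
python3 e.py e3; python3 -c "from h import *;print(ctrl.get_obs()['moment'])"
```

```text
11.25 [0.48065181 0.02332325 0.16350263] [-3.14152375e+00 -1.89459253e-04  1.45284109e+00] 0.02598163686265096 [-0.17654131  1.99458903 -1.28401443] [-2.77543728e-02  1.88117406e-01  1.76220286e+00  2.09822431e-04
  1.19132395e+00  9.01231264e-02]
head from crop d [0.47989237 0.02514443 0.083     ]
tip px in crop [357.91669272 341.06706194]
[ 0.19099985  0.01044474 -0.07346526]
```

View pics/e3.png

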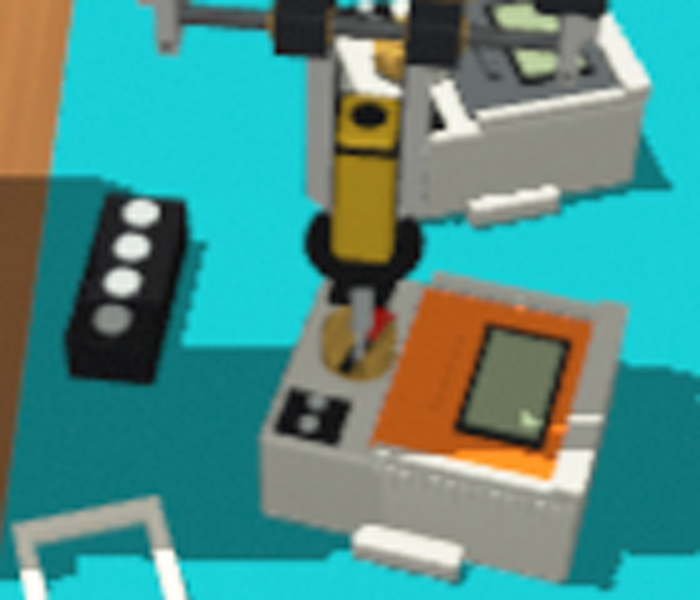

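```bash
cat > g.py <<'E'
from h import *
S=cam("side");q=proj(S,(.478,.022,.1)).astype(int); q[1]=max(q[1],60)
w=lambda u,v:atz(S,((u+.5)/5-.5+q[0]-70,(v+.5)/5-.5+q[1]-60),.083)
a,b=w(346,368),w(382,318);print(a,b,np.degrees(np.arctan2(*(b-a)[1::-1])), w(359,342))
E
python3 g.py
```

```text
[ 0.47367126 -0.00145315  0.083     ] [0.49086512 0.03023421 0.083     ] 61.515327597461855 [0.47985771 0.01481599 0.083     ]
```

Call:
carry_out(
  commands=[
    [1, [0, 0, 0], [0, 0, -0.08]],
    [1, [0, 0, 0], [0, 0, -0.08]],
    [1, [0, 0, 0], [0, 0, -0.07]],
    [1, [0, 0, 0], [0, 0, 0]],
  ],
)

```text
time_s: 11.8
ee_pos: [0.4807, 0.0233, 0.1635]
eef_rot: [3.142, -0.0, 1.677]
force: [-0.3, 1.2, -0.4]
grip_width: 0.0258
grip_force: 40.0
```

```bash
python3 e.py e4; python3 -c "from h import *;print(ctrl.get_obs()['moment'])"
```

```text
11.9 [0.48067645 0.02326397 0.16350002] [ 3.14152385e+00 -5.07713564e-05  1.67724053e+00] 0.02566197282697119 [-1.19863572  1.29420161  0.00208468] [-2.78000975e-02  1.88107266e-01  1.76222152e+00  6.40854616e-05
  1.19120247e+00 -1.34268041e-01]
head from crop d [0.47989237 0.02514443 0.083     ]
tip px in crop [357.97077869 341.16365481]
[ 0.18951442  0.11561698 -0.06329486]
```

View pics/e4.png

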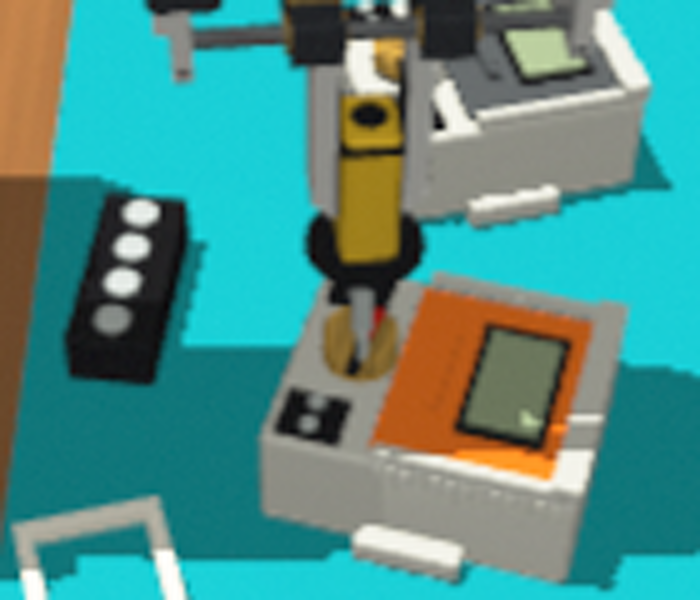

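Call:
carry_out(
  commands=[
    [1, [0, 0, 0], [0, 0, 0.106]],
    [1, [0, 0, -10], [0, 0, 0]],
    [1, [0, 0, -25], [0, 0, 0]],
    [1, [0, 0, -30], [0, 0, 0]],
    [1, [0, 0, -30], [0, 0, 0]],
    [1, [0, 0, 0], [0, 0, 0]],
  ],
)

```text
time_s: 12.65
ee_pos: [0.4814, 0.0231, 0.2606]
eef_rot: [3.137, 0.0, 1.576]
force: [0.2, -0.2, -3.0]
grip_width: 0.0257
grip_force: 40.0
```

Call:
carry_out(
  commands=[
    [1, [-37.5, 4.4, 0], [0, 0, 0]],
    [1, [-37.5, 4.4, 0], [0, 0, 0]],
    [1, [-37.5, 4.4, 0], [0, 0, 0]],
    [1, [-37.5, 4.4, 0], [0, 0, 0]],
    [1, [-37.5, 4.4, 0], [0, 0, 0]],
    [1, [-37.5, 4.4, 0], [0, 0, 0]],
    [1, [-37.5, 4.4, 0], [0, 0, 0]],
    [1, [-37.2, 4.4, 0], [0, 0, 0]],
    [1, [0, 0, 0], [0, 0, 0]],
  ],
)

```text
time_s: 13.78
ee_pos: [0.5165, -0.2782, 0.2564]
eef_rot: [-3.139, -0.001, 1.573]
force: [0.0, 0.7, -1.0]
grip_width: 0.026
grip_force: 40.0
```

```bash
cat > k.py <<'E'
from h import *
T=cam("top");S=cam("side");o=ctrl.get_obs();print(o["time_s"],o["ee_pos"],o["eef_rot"],o["force"])
cr=lambda c,P,s:cv2.resize(c["img"][int(proj(c,P)[1])-s:int(proj(c,P)[1])+s,int(proj(c,P)[0])-s:int(proj(c,P)[0])+s],(400,400),interpolation=cv2.INTER_CUBIC)
cv2.imwrite("pics/k.png",np.hstack([cr(T,(.479,.022,.083),30),cr(S,(.515,-.276,.14),70)]))
a,b=[int(v) for v in proj(S,(.515,-.276,.14))]; t=np.array(o["ee_pos"])-[0,0,.0904]
print("tip in crop",(proj(S,t)-[a,b]+70)*400/140+[400,0],"hole",(proj(S,(.5159,-.2764,.072))-[a,b]+70)*400/140+[400,0])
E
python3 k.py
```

```text
13.875 [ 0.51678097 -0.27611509  0.25723715] [-3.14017325e+00 -1.01950681e-03  1.57475725e+00] [ 0.064839   -0.52892782 -1.10569511]
tip in crop [607.28990137 179.8664265 ] hole [594.58542174 252.25584946]
```

View pics/k.png

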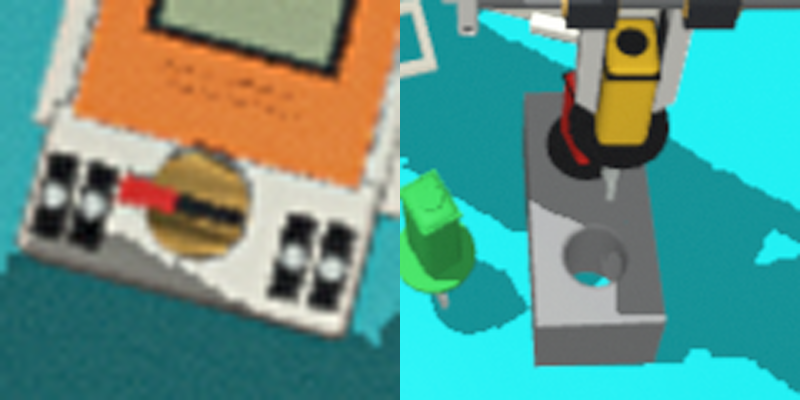

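Top view: the tongue at (120–175,190) now lies a quarter turn round, clear of the panel. In the side view the tip is at (611,196), lower than predicted, so I check for tilt or slip in the hand.

```bash
cat > m.py <<'E'
from h import *
from scipy.optimize import least_squares
from scipy.spatial.transform import Rotation as Ro
S=cam("side");o=ctrl.get_obs();e=np.array(o["ee_pos"])
a,b=[int(v) for v in proj(S,(.515,-.276,.14))]
f=lambda P:(proj(S,P)-[a,b]+70)*400/140+[400,0]
base=e-[0,0,.0904]
mod=np.array([[0,0,0],[0,0,.139],[.013,.017,.139],[-.013,.017,.139],[.013,-.017,.139],[-.013,-.017,.139]])
print(np.round([f(base+p) for p in mod],1))
im=S["img"]; y=slice(b-70,b+70);x=slice(a-70,a+70)
cr=cv2.resize(im[y,x],None,fx=5,fy=5,interpolation=cv2.INTER_CUBIC)[0:600,200:600]
cv2.imwrite("pics/m.png",cr)
g=(np.array([f(base+p) for p in mod])-[400,0])*5*140/400-[200,0]; print("in m.png",g.round(0))
E
python3 m.py
```

```text
[[607.5 178.9]
 [630.   36.7]
 [654.    8.6]
 [600.9   8.4]
 [660.4  66.2]
 [604.9  66. ]]
in m.png [[163. 313.]
 [203.  64.]
 [245.  15.]
 [152.  15.]
 [256. 116.]
 [159. 116.]]
```

View pics/m.png

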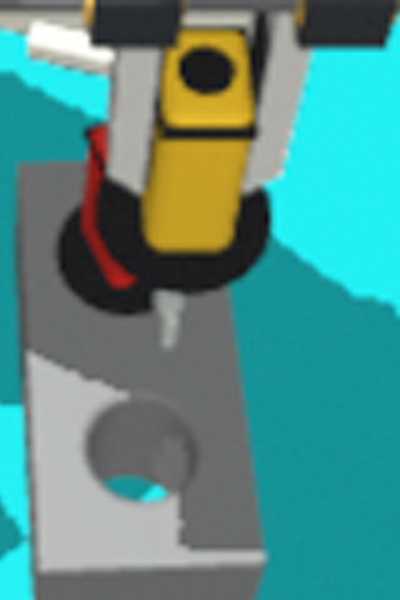

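The seen tip is the near edge of the 20 mm blade, so it agrees with an untilted grasp to about 3 mm. The fastener is done; lowering into the hole.

Call:
carry_out(
  commands=[
    [1, [0, 0, 40], [0, 0, 0]],
    [1, [0, 0, 40], [0, 0, 0]],
    [1, [0, 0, 30], [0, 0, 0]],
    [1, [0, 0, 30], [0, 0, 0]],
    [1, [0, 0, 12], [0, 0, 0]],
    [1, [0, 0, 0], [0, 0, 0]],
  ],
)

```text
time_s: 14.68
ee_pos: [0.5171, -0.2758, 0.1064]
eef_rot: [-3.141, -0.0, 1.575]
force: [0.3, -0.0, -0.8]
grip_width: 0.0259
grip_force: 40.0
```

Call:
carry_out(
  commands=[
    [1, [-0.6, -1.2, 3], [0, 0, 0]],
    [1, [0, 0, 2], [0, 0, 0]],
    [1, [0, 0, 2], [0, 0, 0]],
    [1, [0, 0, 0.7], [0, 0, 0]],
    [1, [0, 0, 0], [0, 0, 0]],
  ],
)

```text
time_s: 15.3
ee_pos: [0.5159, -0.277, 0.0988]
eef_rot: [3.142, 0.0, 1.575]
force: [-0.6, -0.2, -1.7]
grip_width: 0.0257
grip_force: 40.0
```

Call:
carry_out(
  commands=[
    [1, [0, 0, 0.5], [0, 0, 0]],
    [1, [0, 0, 0], [0, 0, 0]],
    [0.6, [0, 0, 0], [0, 0, 0]],
    [0.3, [0, 0, 0], [0, 0, 0]],
    [0, [0, 0, 0], [0, 0, 0]],
    [0, [0, 0, 0], [0, 0, 0]],
    [0, [0, 0, 0], [0, 0, 0]],
    [0, [0, 0, 0], [0, 0, 0]],
    [0, [0, 0, 0], [0, 0, 0]],
    [0, [0, 0, 0], [0, 0, 0]],
  ],
)

```text
time_s: 16.55
ee_pos: [0.5159, -0.2769, 0.0983]
eef_rot: [3.142, 0.0, 1.575]
force: [-0.4, -0.2, 0.1]
grip_width: 0.0937
grip_force: 0.0
```

Call:
carry_out(
  commands=[
    [0, [0, 0, -20], [0, 0, 0]],
    [0, [0, 0, -40], [0, 0, 0]],
    [0, [0, 0, -50], [0, 0, 0]],
    [0, [0, 0, -50], [0, 0, 0]],
    [0, [-40, -20, 0], [0, 0, 0]],
    [0, [-40, -20, 0], [0, 0, 0]],
    [0, [-40, -20, 0], [0, 0, 0]],
    [0, [-40, -20, 0], [0, 0, 0]],
    [0, [0, 0, 0], [0, 0, 0]],
  ],
)

```text
time_s: 17.68
ee_pos: [0.435, -0.4393, 0.2577]
eef_rot: [-3.141, -0.0, 1.571]
force: [-0.2, 0.4, -0.5]
grip_width: 0.094
grip_force: 0.0
```

```bash
cat > n.py <<'E'
from fit import *
T=cam("top");S=cam("side"); cv2.imwrite("pics/n.png",np.hstack([cv2.resize(T["img"][110:260,90:410],(800,375))[:, :400],cv2.resize(T["img"][110:260,90:410],(800,375))[:,400:]])); cv2.imwrite("pics/n.png",np.vstack([cv2.resize(T["img"][120:250,90:410],(640,260)),cv2.resize(S["img"][80:340,180:340+160],(640,336)[::1])]))
print("fit",fit_driver([S],[.516,-.277,.11,1.57]),ctrl.get_obs()["time_s"])
for d in ctrl.place_of("driver_grip","side")[:3]: print(d)
E
python3 n.py
```

```text
fit (array([ 0.56625274, -0.00280163, -0.37164808,  0.49927108]), np.float64(65.88235294117648)) 17.775
{'at': [0.5145, -0.2792, 0.1075], 'score': 0.69}
```

View pics/n.png

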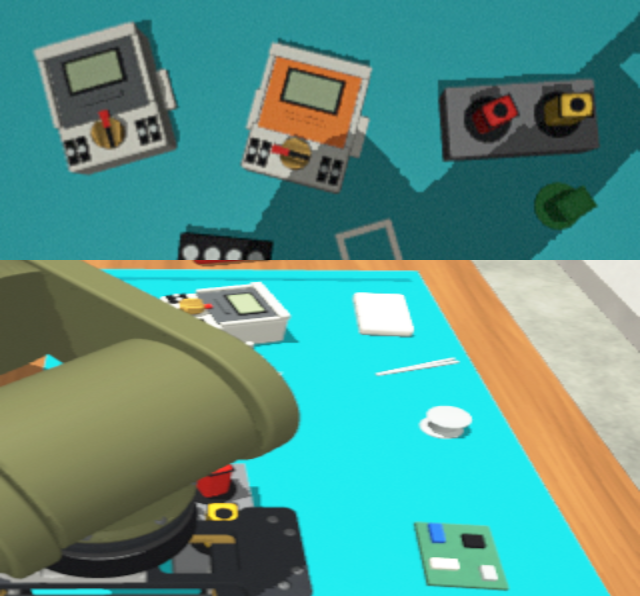

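The top view shows the yellow driver upright in its own hole at (575,105), as at the start. The orange meter's tongue at (285,152) is turned a quarter, and the grey fastener at (107,128) is unchanged. Handing in.

```bash
python3 -c "from station import ctrl;print(ctrl.hand_in())"
```

```text
the job is handed in; nothing more can be done
None
```

I turned the orange meter's fastener a quarter turn anticlockwise, so its tongue is clear of the panel, put the yellow screwdriver back upright in its hole and handed the job in at about 18 s; the grey meter was not touched.

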